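# Let down the ratchet ware lift

## Task

Let the raised bench lift with the painted bowls down: flick its yellow release lever fully over without forcing it, take the load up a little at the crank until the sprung pawl jumps clear of the ratchet wheel, then ease the drum back under control until the platform rests on its stops. Never let the drum run, lead the crank's brittle porcelain handle lightly with a finger's side (do not clamp it or force it against the end stops), and do not touch the platform or disturb the pots beside the lift. Leave the lever over, the pawl clear and the crank let go.

Things in the scene. Friction and masses are not known exactly. Their poses are not given: they have to be found in the camera images.
- lift: Bolted-down bench lift; steel base plate 200 x 500 x 10 mm. Origin on the bench under the drum's vertical axis; y points from drum to platform, z up; the plate spans y = -125 to 375. Green gear case (130 x 120, top 50 mm up) carries the drum; two guide posts with a cross-bar (top 172 mm up) stand at y = 168, the platform beyond them.
- drum (a joint): Angle of winding drum, ratchet wheel and crank, rad; grows counterclockwise from above (winding up). About 1.88 at the start, 0 = platform down (hard stop), hard top stop at 1.97. 1 rad moves the platform 34 mm. The load drives it to 0. Unheld with the pawl clear it runs at about 5 rad/s; it must never turn back faster than 2 rad/s (0.15 m/s at the handle), even over the last degrees.
- release (a joint): Angle of the yellow release lever, rad: 0 at the start (pawl sprung in), 0.8 fully over (stop), growing clockwise from above. It stays where left; over 30 N bends it. A spring links it to the pawl: with it over, the loaded tooth still pinches the pawl until the crank is wound up 0.05 to 0.09 rad (force nearly the full load); then the pawl springs clear by itself and the load rests on the hand.
- release_pivot (a point): The fixed vertical pivot of release lever and pawl, given at the height of release_tab, beside the wheel on the side away from the platform.
- release_tab (a point): Upright yellow pin at the lever's free end, 16 mm across, 84 to 110 mm above the bench; this point is its centre, 97 mm up, 60 mm from the pivot. Push it clockwise (from above) about the pivot, towards the lift's -x side, with 2 to 3 N, to the stop.
- drum_axis (a point): On the drum's vertical axis, at the top face of the red crank arm, 106 mm above the bench. The steel ratchet wheel (100 mm across, 14 teeth) lies 70 to 82 mm above the bench.
- grip_centre (a point): Centre of the crank's upright white porcelain handle: a freely spinning round sleeve 22 mm across, 64 mm long (107 to 171 mm above the bench), 75 mm from the drum axis, on the red arm. The arm's angle on the drum differs each time. The load pushes it clockwise with about 6 to 11 N. All finger forces on it together must stay under 22 N, so a clamping grip breaks it.
- pawl_nose (a point): Tip of the brass pawl, 76 mm above the bench. Horizontal distance to drum_axis: about 48 mm in a tooth, over 58 mm once it has sprung clear.
- platform_top (a point): Centre of the upper face of the wooden platform, 170 x 160 mm, with three small bowls 45 mm high fixed in its seats. About 102 mm above the bench at the start, 38 mm when down. Neither it nor its bowls may be touched.
- ink_bowl: Loose dark ink bowl, 110 mm across, 45 mm high; origin under its centre. Bystander.
- clay_bowl: Loose pale unglazed bowl, 120 mm across, 65 mm high; origin under its centre. Bystander.
- glaze_jar: Loose white jar with a blue cap, 72 mm across, 100 mm high; origin under its centre. Bystander.

How it is judged:
By the outcome, as a careful person would: the job done as asked, in the order asked, and still so for the second after the job is handed in, with the robot touching nothing.
It also fails if it takes over 72 s, if anything falls off the work surface, if the arm or the gripper's body presses on something with over 40 N, if the wrist force passes 120 N, or if a joint passes its speed limit or range.

## Robot

A 6-joint arm with a two-finger parallel gripper is mounted at the origin on the work surface. World frame = base frame: x ahead of the robot, y to its left, z up, the work surface at z = 0. Lengths are in mm, angles in rad, forces in N, time in s.
With the tool pointing down it reaches from about 275 to 750 mm from the base axis. Payload 10.2 kg.
Tool frame: the origin (TCP) lies between the finger pads; the fingertips stand 17 mm ahead of it and the grasp point (between the pads) lies 2 mm behind it; z points along the fingers, y is the line along which they close (so a half turn about z gives the same grasp; the last joint's range is limited). The gripper opens to 85 mm and grips with 20 to 120 N. Pads are 22 mm wide; open, the fingers measure 114 mm over their backs; the gripper's body (76 mm by 85 mm) begins 54 mm behind the grasp point. The pads swing forward as they close: fully open they stand 13 mm farther back than shut.
Start: joints at [1.071, 0.313, 1.498, -0, 1.331, -0.223], TCP at [143.484, 505.018, 209.294] pointing down, gripper open.
Joint ranges: [-2.94, 2.94], [-0.97, 2.17], [0.19, 2.56], [-1.23, 4.37], [0.02, 3.11], [-2.88, 2.88]. Speed limits (rad/s): [2.39, 2.39, 3.01, 3.14, 3.14, 3.14].

## Interface

Orientations are given as a unit quaternion [w, x, y, z].
In Python, from rig import * gives the robot as it stands.
- The arm moves only by the tool step_arm, never from a script. Its argument "commands" is text: rows parted by semicolons, each of 7 numbers parted by spaces: the opening, from 0 (shut) to 1 (fully open), then the shift along the tool's x, y, z in cm, then the turn, a rotation vector about the tool's x, y, z in rad. In form: hand x y z rx ry rz; .... A call has 1 to 20 rows; each row is the pose to reach, as a shift and turn from the pose commanded when the call began, along the tool's axes at that moment; what a row does not reach only later rows make up. A row lasts 1/12 s, in which the tool goes at most 41.7 mm and 7.16 degrees, less where a joint would pass 70% of its speed; a pose out of reach is approached as far as the arm can. A call with a gripper value outside its range is refused whole. The fingers move at their own pace and stop on an object; "newtons" is the grip in N (left out, the last holds). Time passes only in rows, so rows that repeat a pose let the fingers close. It gives the time, the measured TCP pose, the force, the opening and the grip force at its end, in the units of the state.
- sense(): the state, without advancing time (a new reading comes with each control period).
- capture(name): name is "scene" or "top" or "wrist"; returns the picture (480x640x3 uint8, red, green, blue); there is no depth.
- camera_model(name): a dict with "mtx" (3x3 intrinsics, pixels), "eye" and "rotation" of the camera in the world. Camera axes: x right, y down, z forward; pixel columns grow to the right and rows downward; lengths in mm; the calibration is good to about 2 mm. A picture is of the moment at which its call begins: read the wrist's pose just before it. camera_model takes no time and is no camera call; for the wrist camera it gives the pose at the moment of the call.
- finish_job(): hands the job in; it is judged then, once.
Trained networks look in the newest picture that a camera, given by its name, has taken for a name from the list of things; names that differ only in an ending like _2 or _b are one class to them, and where a whole thing is asked for, a point or a joint stands for the part that bears it (a point fixed in the world has none). Each returns a list of dicts, best first, with "score" (0 to 1); they miss things now and then, are a little off and sometimes report something else, mostly with a low value. They report only what shows in the picture. A call takes as long as a camera call.
- search_frame(camera, label): "rect" ([centre column, centre row, width, height] in pixels, round what is visible of it).
- trace(camera, label): "mask" (480x640 bool, what is visible of it) and "rect" ([centre column, centre row, width, height] in pixels, round what is visible of it).
- spot_point(camera, label): "xy" ([column, row] in pixels: a listed point, or the origin of a listed thing).
The state is a dict: "time_s": time; "joints": joint angles; "dq": joint speeds; "tau": joint torques, N m; "eef_pos": TCP position; "ee_rot": TCP orientation; "force": force on the tool from outside, world axes, zero at the start; "wrist_torque": the same for the moment, N m; "grip_width": opening from 0.0 (shut) to 1.0 (fully open); "grip_force": force on a finger pad.
Only numpy, scipy, OpenCV 4.12 (cv2) and the standard library are available. Lean on these libraries where they do the work, as an engineer would, in place of code of your own. Each camera call takes 0.05 s, during which the arm holds its last target. There are 200 camera calls.

## Working session

There is one attempt and no reset: what is moved stays moved. The work goes in short steps, Python scripts to look and compute and a tool call to move; the robot and the scene stay as the last step left them, time stands still between calls to the robot, and variables do not carry over. Pictures are saved under pics/ and viewed, at most 10 in all, crops included, and the job is handed in when it is done.

Besides the shell and the picture viewer there is one more tool, called after "Emit:" as a command line: name --argument value ..., lists and objects as JSON in quotes. step_arm: Moves the arm, as the interface text tells. Its arguments: {"type":"object","properties":{"commands":{"type":"string"},"newtons":{"type":"number"}},"required":["commands"]}

```bash
mkdir -p pics; cat > h.py <<'E'
from rig import *
import numpy as np, cv2
def ray(cam,uv):
    m=camera_model(cam);K=np.array(m["mtx"]);R=np.array(m["rotation"]);e=np.array(m["eye"])
    d=R@np.linalg.solve(K,[uv[0],uv[1],1.]);return e,d
def atz(cam,uv,z):
    e,d=ray(cam,uv);return e+d*(z-e[2])/d[2]
def proj(cam,p):
    m=camera_model(cam);q=np.array(m["mtx"])@np.array(m["rotation"]).T@(np.array(p)-m["eye"]);return q[:2]/q[2]
Z=dict(release_pivot=97,release_tab=97,drum_axis=106,grip_centre=139,pawl_nose=76,platform_top=102,lift=0,ink_bowl=0,clay_bowl=0,glaze_jar=0)
def shoot(cam,fn=None):
    im=capture(cam)
    if fn: cv2.imwrite("pics/"+fn,im[:,:,::-1])
    return im
E
python3 - <<'E'
from h import *
s=sense();print(s["eef_pos"],s["ee_rot"],s["force"],s["time_s"])
ims=[]
for c in("top","scene"):
    ims.append(shoot(c,c+"0.png"))
    m=camera_model(c);print(c,np.round(m["eye"]),np.round(m["rotation"],2).tolist())
    for n in Z:
        r=spot_point(c,n)
        for d in r[:2]: print(n,round(d["score"],2),np.round(d["xy"],1),np.round(atz(c,d["xy"],Z[n]),1))
E
```

```text
[143.3347812  504.74462073 208.71478375] [-2.47615749e-04  1.37957896e-01  9.90437862e-01 -6.31535878e-04] [ 0.39894068  0.43909016 -0.97872498] 0.0
top [3.790e+02 1.000e+00 1.062e+03] [0.07, -0.66, 0.75, -0.08]Traceback (most recent call last):
  File "<stdin>", line 9, in <module>
  File "h.py", line 7, in atz
    e,d=ray(cam,uv);return e+d*(z-e[2])/d[2]
        ~~~^^^^^^^^
  File "h.py", line 5, in ray
    d=R@np.linalg.solve(K,[uv[0],uv[1],1.]);return e,d
      ~^~~~~~~~~~~~~~~~~~~~~~~~~~~~~~~~~~~~
ValueError: matmul: Input operand 1 has a mismatch in its core dimension 0, with gufunc signature (n?,k),(k,m?)->(n?,m?) (size 3 is different from 4)
```

View pics/top0.png

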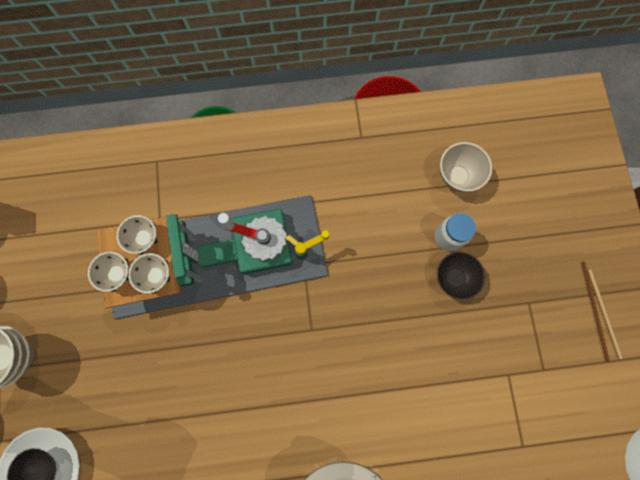

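The top view shows the platform at the left, around (135,260). The crank handle is near (223,218), the drum at (263,237), and the yellow lever runs from (300,248) to its pin at (325,235). The loose bowls and jar are well away at the right. The camera rotation is a quaternion, so I'll fix the helper.

```bash
sed -i 's/^def ray/from scipy.spatial.transform import Rotation as Ro\ndef RM(q): return Ro.from_quat(np.roll(q,-1)).as_matrix()\ndef ray/; s/R=np.array(m\["rotation"\])/R=RM(m["rotation"])/; s/np.array(m\["rotation"\]).T/RM(m["rotation"]).T/' h.py
python3 - <<'E'
from h import *
for c in("top","scene"):
    shoot(c,c+"0.png")
    m=camera_model(c);print(c,np.round(m["eye"]),np.round(RM(m["rotation"])[:,2],2),np.round(m["mtx"]).tolist())
    for n in Z:
        r=spot_point(c,n)
        for d in r[:2]: print(n,round(d["score"],2),np.round(d["xy"],1),np.round(atz(c,d["xy"],Z[n]),1))
E
```

```text
top [3.790e+02 1.000e+00 1.062e+03] [ 0.21 -0.03 -0.98] [[456.0, 0.0, 321.0], [0.0, 456.0, 238.0], [0.0, 0.0, 1.0]]
release_pivot 0.7 [297.7 246.8] [571.6  26.7  97. ]
release_pivot 0.41 [450.3 237. ] [ 552.4 -303.5   97. ]
release_tab 0.74 [326.7 232.3] [595.7 -39.3  97. ]
drum_axis 0.77 [263.8 235.8] [602.6  95.9 106. ]
grip_centre 0.68 [282.4 237.2] [587.2  54.7 139. ]
grip_centre 0.56 [224.2 221.9] [634.5 171.7 139. ]
pawl_nose 0.65 [265.3 244.4] [589.9  97.5  76. ]
pawl_nose 0.44 [281.2 237.4] [601.3  61.1  76. ]
platform_top 0.92 [136.6 260.3] [583.6 370.2 102. ]
platform_top 0.63 [225.  222.2] [643.9 176.9 102. ]
lift 0.61 [265.  242.3] [611.4 105.1   0. ]
lift 0.47 [135.  261.2] [603.8 413.3   0. ]
ink_bowl 0.58 [456.4 275.5] [ 477.4 -331.5    0. ]
clay_bowl 0.89 [457.4 175. ] [ 721.2 -379.8    0. ]
glaze_jar 0.76 [448.2 234.1] [ 577.5 -330.5    0. ]
scene [1310.  -62. 1007.] [-0.64  0.03 -0.76] [[560.0, 0.0, 310.0], [0.0, 560.0, 234.0], [0.0, 0.0, 1.0]]
release_pivot 0.56 [330.1 243.5] [572.7  17.6  97. ]
release_tab 0.69 [307.3 252.7] [593.2 -31.6  97. ]
drum_axis 0.83 [377.8 250.4] [606.3 112.6 106. ]
grip_centre 0.82 [407.8 250.9] [638.2 164.8 139. ]
grip_centre 0.34 [497.9 236.6] [617.  351.1 139. ]
pawl_nose 0.52 [346.4 260.7] [604.7  49.1  76. ]
platform_top 0.96 [498.3 236.6] [587.5 369.5 102. ]
lift 0.72 [370. 281.] [607.1 103.4   0. ]
lift 0.62 [348.3 258.8] [542.1  63.1   0. ]
ink_bowl 0.84 [180.4 249.3] [ 482.6 -320.1    0. ]
glaze_jar 0.71 [174.9 282.7] [ 576.6 -324.8    0. ]
```

View pics/scene0.png

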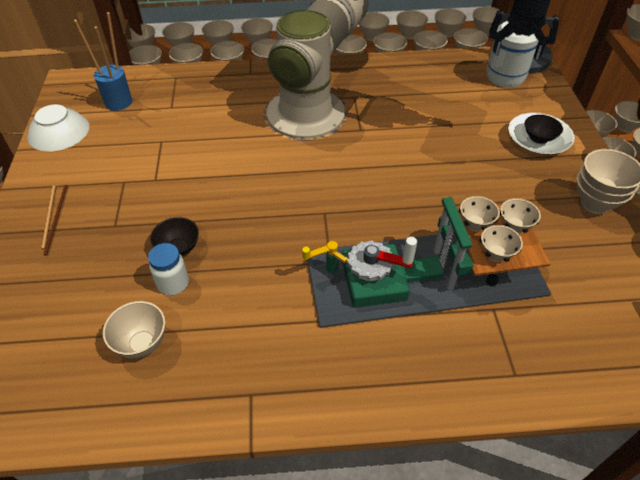

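The scene view confirms the layout: lever pin at (306,253), drum hub at (372,255), white handle at (410,250), platform at (500,235), and nothing else near the lift. Next is a closer look with the wrist camera, so I'll check where it sits.

```bash
python3 - <<'E'
from h import *
s=sense();R=RM(s["ee_rot"]);m=camera_model("wrist")
print("cam in tool",R.T@(np.array(m["eye"])-s["eef_pos"]),"axis",(R.T@RM(m["rotation"])).round(2).tolist(),np.round(m["mtx"]).tolist())
print(R.round(3).tolist(), "d tool",(R.T@(np.array([560,80,330])-s["eef_pos"])).round(0))
E
```

```text
cam in tool [  79.82566142    0.42368445 -165.08046413] axis [[-0.0, -0.95, -0.32], [1.0, -0.0, 0.0], [-0.0, -0.32, 0.95]] [[394.0, 0.0, 322.0], [0.0, 394.0, 243.0], [0.0, 0.0, 1.0]]
[[-0.962, 0.273, 0.0], [0.273, 0.962, 0.0], [-0.0, 0.0, -1.0]] d tool [-517. -295. -121.]
```

Emit:
step_arm --commands "0 0 0 -12 0 0 0;0 0 0 -12 0 0 0;0 0 0 -12 0 0 0;0 -50 -30 -12 0 0 0;0 -50 -30 -12 0 0 0;0 -50 -30 -12 0 0 0;0 -50 -30 -12 0 0 0;0 -50 -30 -12 0 0 0;0 -50 -30 -12 0 0 0;0 -50 -30 -12 0 0 0;0 -50 -30 -12 0 0 0;0 -50 -30 -12 0 0 0;0 -50 -30 -12 0 0 0;0 -50 -30 -12 0 0 0;0 -50 -30 -12 0 0 0;0 -50 -30 -12 0 0 0;0 -50 -30 -12 0 0 0;0 -50 -30 -12 0 0 0;0 -50 -30 -12 0 0 0;0 -50 -30 -12 0 0 0"

```text
time_s: 2.87
eef_pos: [542.3, 80.0, 329.2]
ee_rot: [-0.0, 0.138, 0.99, 0.0]
force: [-0.4, 0.7, 0.3]
grip_width: -0.004
grip_force: 0.0
```

```bash
python3 - <<'E'
from h import *
s=sense();print(s["eef_pos"],s["joints"],s["time_s"],s["grip_width"])
shoot("wrist","w0.png")
for n in list(Z)[:6]:
    r=spot_point("wrist",n)
    for d in r[:2]: print(n,round(d["score"],2),np.round(d["xy"],1),np.round(atz("wrist",d["xy"],Z[n]),1))
E
```

```text
[542.26605931  80.02224028 329.23467549] [-6.74164482e-02  3.16248021e-01  1.18654619e+00  2.54561456e-04
  1.63911204e+00 -1.36126978e+00] 2.8667 -0.0038613781007661076
release_pivot 0.93 [275.1 236.6] [572.4  21.1  97. ]
release_pivot 0.57 [358.7 251.4] [612.7 102.1  97. ]
release_tab 0.56 [231.5 268.4] [594.1 -35.6  97. ]
drum_axis 0.86 [355.2 248.3] [605.1  99.4 106. ]
grip_centre 0.7 [436.1 270.5] [636.9 169.7 139. ]
grip_centre 0.59 [226.6 267.2] [578.  -25.3 139. ]
pawl_nose 0.85 [313.8 248.8] [603.8  54.   76. ]
pawl_nose 0.27 [ 58.4 379.3] [ 683.4 -305.1   76. ]
platform_top 0.62 [615.4 159.2] [586.7 367.4 102. ]
```

View pics/w0.png

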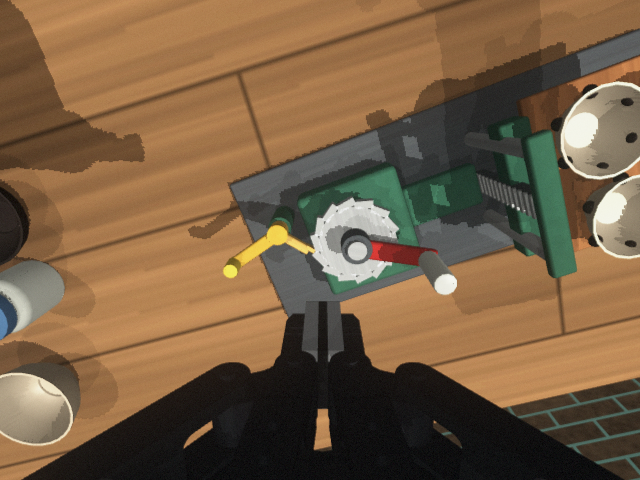

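The wrist view shows the lever pin at (231,270), its pivot at (277,235), the hub at (357,248) and the handle cap at (446,284). All of these match the network points, so the geometry is consistent: axis about (605,101), handle at 65°. The shut finger now goes beside the pin.

Emit:
step_arm --commands "0 -11.6 -8.3 0 0 0 0;0 -11.6 -8.3 0 0 0 0;0 -11.6 -8.3 0 0 0 0;0 -11.6 -8.3 0 0 0 0;0 -11.6 -8.3 21.7 0 0 0;0 -11.6 -8.3 21.7 0 0 0;0 -11.6 -8.3 21.7 0 0 0;0 -11.6 -8.3 21.7 0 0 0;0 -11.6 -8.3 21.7 0 0 0;0 -11.6 -8.3 21.7 0 0 0;0 -11.6 -8.3 21.7 0 0 0;0 -11.6 -8.3 21.7 0 0 0"

```text
time_s: 4.22
eef_pos: [632.4, -31.8, 114.6]
ee_rot: [0.001, 0.138, 0.99, -0.0]
force: [0.9, -0.2, 0.8]
grip_width: 0.001
grip_force: 0.0
```

Emit:
step_arm --commands "0 0.5 -0.15 0 0 0 0;0 1 -0.3 0 0 0 0;0 1.5 -0.4 0 0 0 0;0 1.8 -0.5 0 0 0 0;0 2.1 -0.6 0 0 0 0;0 2.4 -0.7 0 0 0 0;0 2.7 -0.75 0 0 0 0;0 3 -0.85 0 0 0 0;0 3.3 -0.95 0 0 0 0;0 3.6 -1 0 0 0 0;0 3.9 -1.1 0 0 0 0;0 4.2 -1.2 0 0 0 0;0 4.5 -1.3 0 0 0 0;0 4.8 -1.4 0 0 0 0"

```text
time_s: 5.38
eef_pos: [581.1, -32.1, 112.3]
ee_rot: [0.0, 0.138, 0.99, -0.0]
force: [0.5, 0.3, -1.0]
grip_width: 0.001
grip_force: 0.0
```

```bash
python3 - <<'E'
from h import *
shoot("wrist","w1.png")
for n in ("release_pivot","release_tab","pawl_nose","drum_axis","grip_centre"):
    r=spot_point("wrist",n)
    for d in r[:1]: print(n,round(d["score"],2),np.round(d["xy"],1),np.round(atz("wrist",d["xy"],Z[n]),1))
E
```

```text
release_pivot 0.76 [424.7 234.7] [571.6  22.2  97. ]
release_tab 0.85 [320.5 300.4] [591.7 -35.4  97. ]
pawl_nose 0.81 [481.7 263.5] [604.6  52.7  76. ]
drum_axis 0.87 [611.2 263.5] [606.4 101.5 106. ]
```

View pics/w1.png

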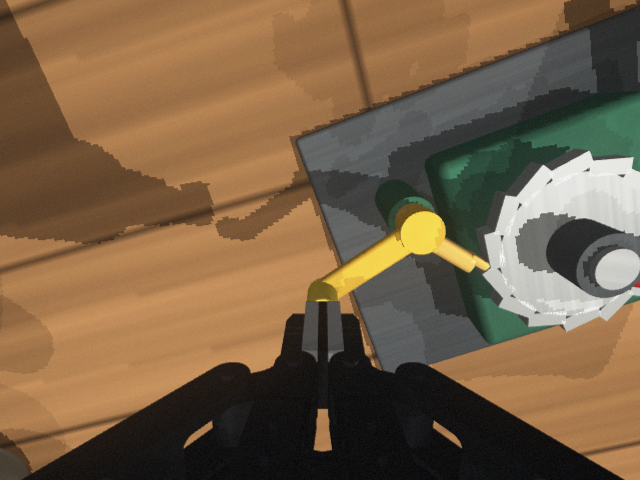

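The wrist view shows the pin still at about (320,298), just where the finger ends at row 302. So the lever hasn't moved, and the fingertip isn't where I assumed. I'll check from the other cameras.

```bash
python3 - <<'E'
from h import *
p=np.array(sense()["eef_pos"]);out=[]
for c,sc in(("scene",4),("top",4)):
    im=shoot(c)[:,:,::-1].copy(); t=p-[0,0,17]
    u,v=proj(c,t);x0,y0=int(u)-50,int(v)-75
    cr=cv2.resize(im[y0:y0+100,x0:x0+100],None,fx=4,fy=4,interpolation=cv2.INTER_CUBIC)
    for q,col in((t,(255,0,255)),(p,(255,255,0)),(np.array([593,-35.5,97]),(0,0,255))):
        a=(proj(c,q)-[x0,y0])*4;cv2.drawMarker(cr,tuple(int(k) for k in a),col,0,12,1)
    out.append(cr)
cv2.imwrite("pics/c1.png",np.hstack(out))
E
```

```text
(no output)
```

View pics/c1.png

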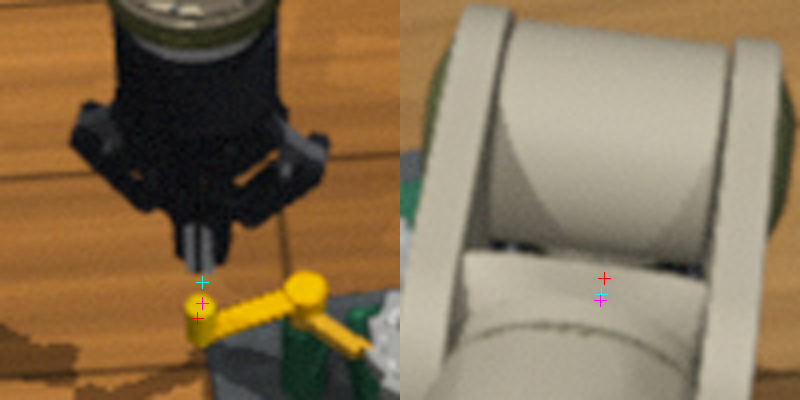

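The left crop (scene) shows the shut fingers ending at row 270, well above the pin top at row 298. The real fingertip is about 9 mm behind the TCP, so it passed over the pin without touching it. I'll back off, go 28 mm lower and push again.

Emit:
step_arm --commands "0 -2.4 0.7 0 0 0 0;0 -4.8 1.4 0 0 0 0;0 -4.8 1.4 0 0 0 0;0 -4.8 1.4 2.8 0 0 0;0 -4.8 1.4 2.8 0 0 0;0 -4.3 1.25 2.8 0 0 0;0 -3.8 1.1 2.8 0 0 0;0 -3.5 1 2.8 0 0 0;0 -3.2 0.9 2.8 0 0 0;0 -2.9 0.8 2.8 0 0 0;0 -2.6 0.75 2.8 0 0 0;0 -2.4 0.7 2.8 0 0 0"

```text
time_s: 6.78
eef_pos: [606.5, -32.1, 84.9]
ee_rot: [0.001, 0.138, 0.99, -0.0]
force: [1.7, -0.9, 2.5]
grip_width: -0.003
grip_force: 1.2
```

Emit:
step_arm --commands "0 0.3 -0.1 0 0 0 0;0 0.6 -0.15 0 0 0 0;0 0.9 -0.25 0 0 0 0;0 1.2 -0.35 0 0 0 0;0 1.5 -0.45 0 0 0 0;0 1.8 -0.5 0 0 0 0"

```text
time_s: 7.28
eef_pos: [587.2, -31.7, 84.1]
ee_rot: [-0.0, 0.138, 0.99, 0.0]
force: [1.1, -0.7, -0.3]
grip_width: -0.004
grip_force: 0.8
```

```bash
python3 - <<'E'
from h import *
shoot("wrist","w2.png")
for n in ("release_pivot","release_tab","pawl_nose"):
    r=spot_point("wrist",n)
    for d in r[:1]: print(n,round(d["score"],2),np.round(d["xy"],1),np.round(atz("wrist",d["xy"],Z[n]),1))
print(sense()["force"])
E
```

```text
release_pivot 0.84 [438.9 244.4] [572.8  22.4  97. ]
release_tab 0.82 [293.1 277.2] [570.5 -39.   97. ]
pawl_nose 0.73 [500.6 273. ] [603.8  52.3  76. ]
[ 0.20103414 -0.23139419  0.09447969]
```

Emit:
step_arm --commands "0 0.3 -0.1 0 0 0 0;0 0.6 -0.15 0 0 0 0;0 0.9 -0.25 0 0 0 0;0 1.2 -0.35 0 0 0 0;0 1.5 -0.45 0 0 0 0;0 1.7 -0.5 0 0 0 0"

```text
time_s: 7.98
eef_pos: [569.6, -31.8, 84.3]
ee_rot: [0.0, 0.138, 0.99, 0.0]
force: [2.4, 2.0, 0.1]
grip_width: 0.006
grip_force: 1.3
```

Emit:
step_arm --commands "0 0.15 -0.05 0 0 0 0;0 0.3 -0.1 0 0 0 0"

```text
time_s: 8.15
eef_pos: [566.7, -32.3, 84.3]
ee_rot: [0.0, 0.138, 0.99, -0.0]
force: [1.9, 1.4, -0.5]
grip_width: 0.003
grip_force: 1.0
```

Emit:
step_arm --commands "0 0.1 -0.05 0 0 0 0;0 0.2 -0.05 0 0 0 0"

```text
time_s: 8.32
eef_pos: [564.7, -32.3, 84.3]
ee_rot: [0.0, 0.138, 0.99, -0.0]
force: [3.3, 1.6, -1.1]
grip_width: 0.001
grip_force: 1.0
```

Emit:
step_arm --commands "0 0.1 0 0 0 0 0;0 0.1 0 0 0 0 0"

```text
time_s: 8.48
eef_pos: [563.7, -31.8, 84.3]
ee_rot: [-0.0, 0.138, 0.99, -0.0]
force: [3.3, 0.7, -1.0]
grip_width: -0.002
grip_force: 0.9
```

Emit:
step_arm --commands "0 0.1 0 0 0 0 0;0 0.1 0 0 0 0 0"

```text
time_s: 8.65
eef_pos: [562.9, -31.5, 84.3]
ee_rot: [0.0, 0.138, 0.99, -0.0]
force: [4.1, -0.1, -0.5]
grip_width: -0.001
grip_force: 1.3
```

```bash
python3 - <<'E'
from h import *
for c in("wrist","scene"):
  shoot(c)
  for n in ("release_pivot","release_tab","pawl_nose"):
    r=spot_point(c,n)
    for d in r[:1]: print(c,n,round(d["score"],2),np.round(d["xy"],1),np.round(atz(c,d["xy"],Z[n]),1))
print(sense()["force"])
E
```

```text
wrist release_pivot 0.8 [448.6 292.3] [571.   22.5  97. ]
wrist release_tab 0.7 [308.6 270.2] [545.  -31.8  97. ]
wrist pawl_nose 0.96 [508.4 319.3] [605.4  52.8  76. ]
scene release_pivot 0.83 [333.5 242.5] [570.6  25.   97. ]
scene release_tab 0.54 [307.8 233.5] [541.4 -27.1  97. ]
scene pawl_nose 0.42 [346.7 257.8] [597.1  50.6  76. ]
[ 2.45591104  0.78614035 -0.21217702]
```

Emit:
step_arm --commands "0 0.15 -0.05 0 0 0 0;0 0.15 -0.05 0 0 0 0;0 0.15 -0.05 0 0 0 0"

```text
time_s: 9.3
eef_pos: [561.9, -31.8, 84.9]
ee_rot: [0.001, 0.138, 0.99, -0.0]
force: [5.4, 0.8, 2.1]
grip_width: -0.004
grip_force: 2.5
```

Emit:
step_arm --commands "0 0.15 -0.05 0 0 0 0;0 0.15 -0.05 0 0 0 0;0 0.15 -0.05 0 0 0 0"

```text
time_s: 9.55
eef_pos: [561.2, -32.0, 85.2]
ee_rot: [0.002, 0.138, 0.99, -0.0]
force: [9.3, 0.2, 2.4]
grip_width: 0.001
grip_force: 3.7
```

The lever is at its stop: it turned 0.82 rad, and the force is now rising against it. Next I'll retreat, rise, and come down outboard of the handle.

Emit:
step_arm --commands "0 -1.5 0 0 0 0 0;0 -3 0 0 0 0 0;0 -3 0 -8 0 0 0;0 -3 0 -15.5 0 0 0;0 -3 0 -15.5 0 0 0;0 -3 0 -15.5 0 0 0;0 -6.6 20.8 -15.5 0 0 0.16;0 -6.6 20.8 -15.5 0 0 0.16;0 -6.6 20.8 -15.5 0 0 0.16;0 -6.6 20.8 -15.5 0 0 0.16;0 -6.6 20.8 -15.5 0 0 0.16;0 -6.6 20.8 -15.5 0 0 0.16;0 -6.6 20.8 -15.5 0 0 0.16"

```text
time_s: 10.63
eef_pos: [679.6, 152.5, 237.5]
ee_rot: [-0.002, 0.215, 0.977, -0.001]
force: [-0.2, -0.2, -0.4]
grip_width: -0.001
grip_force: 0.0
```

```bash
python3 - <<'E'
from h import *
s=sense();print(s["eef_pos"],s["time_s"],s["joints"])
for c in("wrist","top"):
  shoot(c,c+"5.png")
  for n in ("drum_axis","grip_centre","release_pivot","release_tab","pawl_nose"):
    r=spot_point(c,n)
    for d in r[:1]: print(c,n,round(d["score"],2),np.round(d["xy"],1),np.round(atz(c,d["xy"],Z[n]),1))
E
```

```text
[679.5945094  152.52566942 237.45869081] 10.6333 [ 5.31339364e-02  7.17743299e-01  7.98236556e-01 -2.96678812e-04
  1.62908333e+00 -1.08399598e+00]
wrist drum_axis 0.81 [215.7 161.1] [605.2  97.5 106. ]
wrist grip_centre 0.57 [314.5 164.7] [635.5 164.7 139. ]
wrist release_pivot 0.59 [106.3 160.6] [569.3  18.1  97. ]
wrist release_tab 0.66 [ 29.4 161.5] [544.8 -35.8  97. ]
wrist pawl_nose 0.75 [172.6 179.4] [603.3  48.   76. ]
top drum_axis 0.87 [262.5 237.3] [599.7  99.  106. ]
top release_pivot 0.56 [300.3 246.2] [572.2  21.   97. ]
top release_tab 0.68 [327.  254.8] [546.5 -33.7  97. ]
top pawl_nose 0.46 [280.  237.6] [601.2  63.8  76. ]
```

View pics/wrist5.png

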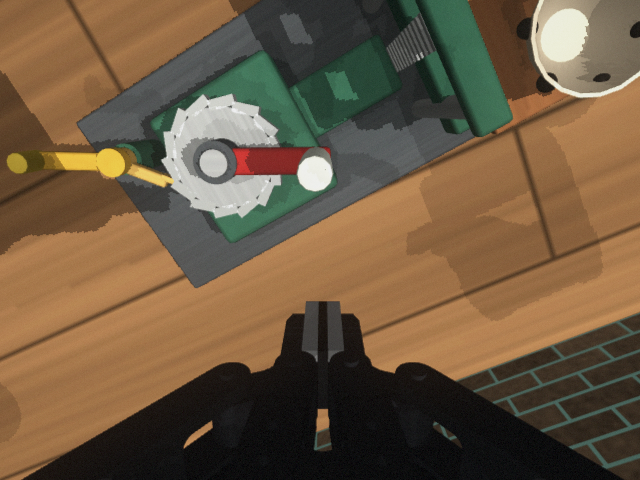

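The wrist view shows the lever fully over: its pin is at (17,162), left of the pivot at (112,163). The crank runs from (213,163) to the handle cap at (315,173), directly ahead of the fingers at column 323. Going down beside it.

Emit:
step_arm --commands "0 0 -0.5 4 0 0 0;0 0 -0.5 8 0 0 0;0 0 -0.5 10.1 0 0 0;0 0 -0.5 10.1 0 0 0;0 0.5 -0.5 10.1 0 0 0;0 1 -0.5 10.1 0 0 0;0 1.5 -0.5 10.1 0 0 0;0 1.7 -0.5 10.1 0 0 0;0 1.7 -0.5 10.1 0 0 0"

```text
time_s: 11.98
eef_pos: [662.4, 153.6, 139.8]
ee_rot: [0.001, 0.216, 0.976, 0.0]
force: [0.5, 0.1, -0.1]
grip_width: -0.002
grip_force: 0.0
```

Emit:
step_arm --commands "0 0.2 0 0 0 0 0;0 0.4 0 0 0 0 0;0 0.4 0 0 0 0 0"

```text
time_s: 12.23
eef_pos: [658.7, 154.9, 138.5]
ee_rot: [0.0, 0.217, 0.976, 0.0]
force: [0.4, 0.0, -0.9]
grip_width: 0.0
grip_force: 0.0
```

Emit:
step_arm --commands "0 0.15 0 0 0 0 0;0 0.15 0 0 0 0 0"

```text
time_s: 12.4
eef_pos: [657.4, 155.5, 138.3]
ee_rot: [-0.0, 0.217, 0.976, -0.0]
force: [0.6, 0.6, -0.3]
grip_width: -0.002
grip_force: 0.0
```

Emit:
step_arm --commands "0 0.15 0 0 0 0 0;0 0.15 0 0 0 0 0"

```text
time_s: 12.57
eef_pos: [656.0, 156.1, 138.3]
ee_rot: [-0.0, 0.217, 0.976, 0.0]
force: [-0.5, 0.2, 0.2]
grip_width: -0.002
grip_force: 0.0
```

Emit:
step_arm --commands "0 0.15 0 0 0 0 0;0 0.15 0 0 0 0 0"

```text
time_s: 12.73
eef_pos: [654.6, 156.8, 138.3]
ee_rot: [-0.0, 0.217, 0.976, -0.0]
force: [0.1, -0.8, 0.1]
grip_width: 0.002
grip_force: 0.0
```

Emit:
step_arm --commands "0 0.15 0 0 0 0 0;0 0.15 0 0 0 0 0"

```text
time_s: 12.9
eef_pos: [653.6, 157.2, 138.3]
ee_rot: [0.0, 0.217, 0.976, -0.0]
force: [1.2, -0.3, -0.8]
grip_width: -0.002
grip_force: 1.0
```

Emit:
step_arm --commands "0 0.15 0 0 0 0 0;0 0.15 0 0 0 0 0"

```text
time_s: 13.07
eef_pos: [652.5, 157.6, 138.4]
ee_rot: [0.001, 0.217, 0.976, -0.0]
force: [4.7, -3.2, -2.4]
grip_width: -0.002
grip_force: 2.5
```

```bash
python3 - <<'E'
from h import *
p=np.array(sense()["eef_pos"]);print(sense()["force"],p)
c="scene"; im=shoot(c)[:,:,::-1]
u,v=proj(c,p);x0,y0=int(u)-70,int(v)-50
cv2.imwrite("pics/c2.png",cv2.resize(im[y0:y0+100,x0:x0+140],None,fx=5,fy=5,interpolation=cv2.INTER_CUBIC))
shoot("wrist")
for d in spot_point("wrist","grip_centre")[:2]: print(d["score"],d["xy"],atz("wrist",d["xy"],139))
E
```

```text
[ 4.70313859 -3.2233186  -2.38746652] [652.54131754 157.58481969 138.43908762]
0.81 [326.4, 252.8] [634.9103279  168.64708925 139.        ]
```

View pics/c2.png

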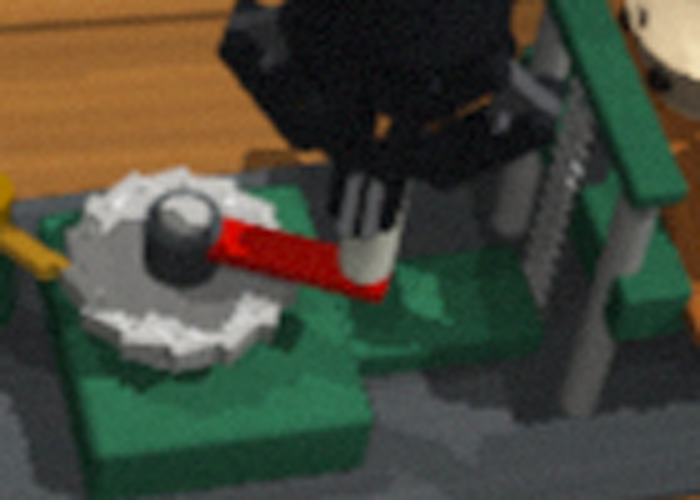

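The crop shows the shut fingers lying against the side of the white handle at (370,230), over about its upper half and clear of the red arm. Contact is light at about 6 N. Now winding up in small steps.

Emit:
step_arm --commands "0 0.1 0 0 0 0 0;0 0.1 0 0 0 0 0"

```text
time_s: 13.38
eef_pos: [651.8, 157.9, 138.5]
ee_rot: [0.001, 0.217, 0.976, -0.0]
force: [6.2, -2.3, -1.2]
grip_width: -0.003
grip_force: 3.3
```

Emit:
step_arm --commands "0 0.1 0 0 0 0 0;0 0.1 0 0 0 0 0"

```text
time_s: 13.55
eef_pos: [651.1, 158.2, 138.5]
ee_rot: [0.001, 0.217, 0.976, -0.0]
force: [6.8, -3.5, -1.8]
grip_width: -0.002
grip_force: 3.8
```

Emit:
step_arm --commands "0 0.1 0 0 0 0 0;0 0.1 0 0 0 0 0"

```text
time_s: 13.72
eef_pos: [650.3, 158.5, 138.5]
ee_rot: [0.001, 0.217, 0.976, -0.0]
force: [7.4, -4.5, -2.7]
grip_width: 0.001
grip_force: 4.0
```

Emit:
step_arm --commands "0 0.1 0 0 0 0 0;0 0.1 0 0 0 0 0"

```text
time_s: 13.88
eef_pos: [649.4, 158.8, 138.5]
ee_rot: [0.001, 0.217, 0.976, -0.0]
force: [7.1, -3.7, -2.1]
grip_width: -0.003
grip_force: 4.3
```

Emit:
step_arm --commands "0 0.1 0 0 0 0 0;0 0.1 0 0 0 0 0"

```text
time_s: 14.05
eef_pos: [648.6, 159.2, 138.5]
ee_rot: [0.002, 0.217, 0.976, -0.0]
force: [7.9, -3.2, -2.3]
grip_width: -0.001
grip_force: 4.4
```

```bash
python3 - <<'E'
from h import *
shoot("scene")
for n in("pawl_nose","drum_axis","release_pivot"):
  for d in spot_point("scene",n)[:1]: print(n,d["score"],np.round(d["xy"],1),atz("scene",d["xy"],Z[n]).round(1))
E
```

```text
pawl_nose 0.5 [338.5 263. ] [609.3  32.   76. ]
drum_axis 0.71 [373.8 253.5] [613.6 103.2 106. ]
release_pivot 0.7 [333.  244.7] [576.4  23.4  97. ]
```

```bash
python3 - <<'E'
from h import *
im=shoot("scene")[:,:,::-1]
u,v=proj("scene",[600,60,80]);x0,y0=int(u)-50,int(v)-40
cv2.imwrite("pics/c3.png",cv2.resize(im[y0:y0+80,x0:x0+120],None,fx=6,fy=6,interpolation=cv2.INTER_CUBIC))
for n in("pawl_nose",):
  for d in spot_point("scene",n)[:2]: print(n,d["score"],np.round(d["xy"],1),atz("scene",d["xy"],Z[n]).round(1))
shoot("wrist")
for d in spot_point("wrist","pawl_nose")[:2]: print(n,d["score"],np.round(d["xy"],1),atz("wrist",d["xy"],Z[n]).round(1))
print(sense()["force"])
E
```

```text
pawl_nose 0.68 [338.3 265.3] [615.2  31.   76. ]
[ 7.35571506 -3.87017155 -2.26336025]
```

View pics/c3.png

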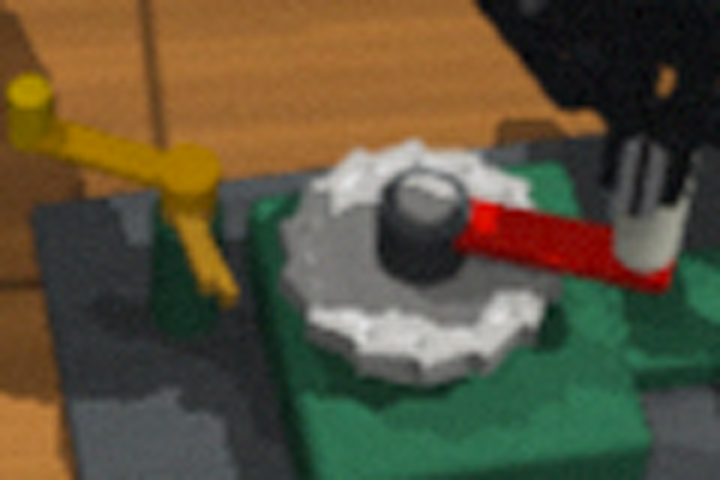

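The crop shows the pawl tip at (230,295), well clear of the wheel edge at (285,250). The lever is over at (30,95) and the load rests on the finger. Now working out the lowering arc, which is the same in tool axes for every call.

```bash
python3 - <<'E'
import numpy as np
x,y=-1.43,7.19
print(";".join("0 %.2f %.2f 0 0 0 %.3f"%(x*np.cos(f)-y*np.sin(f)-x,x*np.sin(f)+y*np.cos(f)-y,f) for f in .025*np.arange(1,21)))
E
```

```text
0 -0.18 -0.04 0 0 0 0.025;0 -0.36 -0.08 0 0 0 0.050;0 -0.53 -0.13 0 0 0 0.075;0 -0.71 -0.18 0 0 0 0.100;0 -0.89 -0.23 0 0 0 0.125;0 -1.06 -0.29 0 0 0 0.150;0 -1.23 -0.36 0 0 0 0.175;0 -1.40 -0.43 0 0 0 0.200;0 -1.57 -0.50 0 0 0 0.225;0 -1.73 -0.58 0 0 0 0.250;0 -1.90 -0.66 0 0 0 0.275;0 -2.06 -0.74 0 0 0 0.300;0 -2.22 -0.83 0 0 0 0.325;0 -2.38 -0.93 0 0 0 0.350;0 -2.53 -1.02 0 0 0 0.375;0 -2.69 -1.12 0 0 0 0.400;0 -2.84 -1.23 0 0 0 0.425;0 -2.99 -1.34 0 0 0 0.450;0 -3.13 -1.45 0 0 0 0.475;0 -3.27 -1.57 0 0 0 0.500
```

Emit:
step_arm --commands "0 -0.09 -0.02 0 0 0 0.012;0 -0.18 -0.04 0 0 0 0.025;0 -0.36 -0.08 0 0 0 0.05;0 -0.53 -0.13 0 0 0 0.075;0 -0.71 -0.18 0 0 0 0.1;0 -0.89 -0.23 0 0 0 0.125;0 -1.06 -0.29 0 0 0 0.15;0 -1.23 -0.36 0 0 0 0.175;0 -1.4 -0.43 0 0 0 0.2"

```text
time_s: 15.2
eef_pos: [659.3, 149.2, 138.5]
ee_rot: [0.001, 0.314, 0.949, -0.0]
force: [6.5, -3.9, -1.7]
grip_width: -0.001
grip_force: 4.0
```

Emit:
step_arm --commands "0 -0.18 -0.04 0 0 0 0.025;0 -0.36 -0.08 0 0 0 0.05;0 -0.53 -0.13 0 0 0 0.075;0 -0.71 -0.18 0 0 0 0.1;0 -0.89 -0.23 0 0 0 0.125;0 -1.06 -0.29 0 0 0 0.15;0 -1.23 -0.36 0 0 0 0.175;0 -1.4 -0.43 0 0 0 0.2;0 -1.57 -0.5 0 0 0 0.225;0 -1.73 -0.58 0 0 0 0.25;0 -1.9 -0.66 0 0 0 0.275;0 -2.06 -0.74 0 0 0 0.3;0 -2.22 -0.83 0 0 0 0.325;0 -2.38 -0.93 0 0 0 0.35;0 -2.53 -1.02 0 0 0 0.375;0 -2.69 -1.12 0 0 0 0.4;0 -2.84 -1.23 0 0 0 0.425;0 -2.99 -1.34 0 0 0 0.45;0 -3.13 -1.45 0 0 0 0.475;0 -3.27 -1.57 0 0 0 0.5"

```text
time_s: 16.87
eef_pos: [675.8, 116.6, 138.4]
ee_rot: [0.001, 0.539, 0.842, -0.001]
force: [4.3, -6.2, -0.3]
grip_width: -0.001
grip_force: 3.9
```

```bash
python3 - <<'E'
from h import *
s=sense();R=RM(s["ee_rot"]);print(s["force"],s["joints"])
for c in("wrist","scene"):
  shoot(c)
  for n in("grip_centre","drum_axis","platform_top"):
    for d in spot_point(c,n)[:1]:
      w=atz(c,d["xy"],Z[n] if n!="platform_top" else 80);print(c,n,round(d["score"],2),np.round(d["xy"],1),w.round(1),"tool",(R.T@(w-s["eef_pos"])).round(1))
E
```

```text
[ 4.26914915 -6.24409553 -0.28574722] [ 1.34108080e-03  7.29580505e-01  1.02961961e+00 -2.22024488e-03
  1.38162087e+00 -4.30051228e-01]
wrist grip_centre 0.89 [329.6 254.3] [671.2 136.8 139. ] tool [20.3  4.3 -0.6]
wrist drum_axis 0.87 [184.4 242.3] [604.6 100.3 106. ] tool [ 15.1 -71.5  32.4]
scene grip_centre 0.52 [391.6 263. ] [665.2 128.1 139. ] tool [14.9 -4.8 -0.6]
scene drum_axis 0.64 [375.2 252.9] [612.3 106.3 106. ] tool [ 17.3 -61.9  32.4]
scene platform_top 0.97 [494.3 242.3] [584.7 367.1  80. ] tool [265.8  22.2  57.8]
```

Contact is steady at 7.6 N and the handle keeps its place on the finger. Continuing.

Emit:
step_arm --commands "0 -0.18 -0.04 0 0 0 0.025;0 -0.36 -0.08 0 0 0 0.05;0 -0.53 -0.13 0 0 0 0.075;0 -0.71 -0.18 0 0 0 0.1;0 -0.89 -0.23 0 0 0 0.125;0 -1.06 -0.29 0 0 0 0.15;0 -1.23 -0.36 0 0 0 0.175;0 -1.4 -0.43 0 0 0 0.2;0 -1.57 -0.5 0 0 0 0.225;0 -1.73 -0.58 0 0 0 0.25;0 -1.9 -0.66 0 0 0 0.275;0 -2.06 -0.74 0 0 0 0.3;0 -2.22 -0.83 0 0 0 0.325;0 -2.38 -0.93 0 0 0 0.35;0 -2.53 -1.02 0 0 0 0.375;0 -2.69 -1.12 0 0 0 0.4;0 -2.84 -1.23 0 0 0 0.425;0 -2.99 -1.34 0 0 0 0.45;0 -3.13 -1.45 0 0 0 0.475;0 -3.27 -1.57 0 0 0 0.5"

```text
time_s: 18.93
eef_pos: [674.6, 80.2, 138.4]
ee_rot: [0.001, 0.731, 0.683, -0.001]
force: [-0.0, -8.3, 1.2]
grip_width: -0.001
grip_force: 3.8
```

Emit:
step_arm --commands "0 -0.18 -0.04 0 0 0 0.025;0 -0.36 -0.08 0 0 0 0.05;0 -0.53 -0.13 0 0 0 0.075;0 -0.71 -0.18 0 0 0 0.1;0 -0.89 -0.23 0 0 0 0.125;0 -1.06 -0.29 0 0 0 0.15;0 -1.23 -0.36 0 0 0 0.175;0 -1.4 -0.43 0 0 0 0.2;0 -1.57 -0.5 0 0 0 0.225;0 -1.73 -0.58 0 0 0 0.25;0 -1.9 -0.66 0 0 0 0.275;0 -2.06 -0.74 0 0 0 0.3;0 -2.22 -0.83 0 0 0 0.325;0 -2.38 -0.93 0 0 0 0.35;0 -2.53 -1.02 0 0 0 0.375;0 -2.69 -1.12 0 0 0 0.4"

```text
time_s: 20.27
eef_pos: [661.1, 54.5, 138.3]
ee_rot: [0.0, 0.852, 0.524, -0.002]
force: [-3.4, -7.0, 1.7]
grip_width: -0.002
grip_force: 3.8
```

```bash
python3 - <<'E'
from h import *
s=sense();R=RM(s["ee_rot"]);print(s["force"],s["joints"])
for c in("wrist","scene"):
  shoot(c)
  for n in("grip_centre","drum_axis","platform_top"):
    for d in spot_point(c,n)[:1]:
      w=atz(c,d["xy"],Z[n] if n!="platform_top" else 46);print(c,n,round(d["score"],2),np.round(d["xy"],1),w.round(1),"tool",(R.T@(w-s["eef_pos"])).round(1))
E
```

```text
[-3.41994302 -7.00297557  1.72659528] [-0.09310956  0.67788365  1.12009334 -0.00229996  1.34581918  0.37527298]
wrist grip_centre 0.93 [332.  252.3] [675.8  72.1 139. ] tool [22.4  5.2 -0.7]
wrist drum_axis 0.86 [186.6 244.4] [604.7  99.7 106. ] tool [ 15.  -70.7  32.4]
scene grip_centre 0.68 [360.2 270.5] [678.1  65.3 139. ] tool [17.3 10.3 -0.7]
scene drum_axis 0.72 [375.1 252. ] [610.  106.5 106. ] tool [ 23.5 -69.   32.4]
scene platform_top 0.71 [490.2 254.8] [591.7 364.3  46. ] tool [ 245.5 -201.6   91.9]
```

Emit:
step_arm --commands "0 -0.18 -0.04 0 0 0 0.025;0 -0.36 -0.08 0 0 0 0.05;0 -0.53 -0.13 0 0 0 0.075;0 -0.71 -0.18 0 0 0 0.1;0 -0.89 -0.23 0 0 0 0.125;0 -1.06 -0.29 0 0 0 0.15;0 -1.23 -0.36 0 0 0 0.175;0 -1.4 -0.43 0 0 0 0.2"

```text
time_s: 21.33
eef_pos: [650.7, 44.1, 138.3]
ee_rot: [0.0, 0.9, 0.436, -0.002]
force: [-4.4, -6.0, 2.3]
grip_width: -0.001
grip_force: 3.8
```

Emit:
step_arm --commands "0 -0.09 -0.02 0 0 0 0.012;0 -0.18 -0.04 0 0 0 0.025;0 -0.27 -0.06 0 0 0 0.037;0 -0.36 -0.08 0 0 0 0.05;0 -0.45 -0.1 0 0 0 0.062;0 -0.53 -0.13 0 0 0 0.075;0 -0.62 -0.15 0 0 0 0.087;0 -0.71 -0.18 0 0 0 0.1"

```text
time_s: 22.0
eef_pos: [644.8, 39.8, 138.3]
ee_rot: [0.0, 0.92, 0.391, -0.002]
force: [-4.6, -6.1, 2.6]
grip_width: 0.002
grip_force: 3.9
```

Emit:
step_arm --commands "0 -0.09 -0.02 0 0 0 0.012;0 -0.18 -0.04 0 0 0 0.025;0 -0.27 -0.06 0 0 0 0.037;0 -0.36 -0.08 0 0 0 0.05"

```text
time_s: 22.33
eef_pos: [641.6, 37.8, 138.3]
ee_rot: [0.0, 0.93, 0.368, -0.002]
force: [-5.0, -5.9, 2.7]
grip_width: 0.0
grip_force: 3.9
```

Emit:
step_arm --commands "0 -0.09 -0.02 0 0 0 0.012;0 -0.18 -0.04 0 0 0 0.025;0 -0.27 -0.06 0 0 0 0.037;0 -0.36 -0.08 0 0 0 0.05"

```text
time_s: 22.67
eef_pos: [639.6, 37.1, 138.3]
ee_rot: [-0.0, 0.939, 0.345, 0.0]
force: [0.9, -0.2, -0.4]
grip_width: -0.0
grip_force: 0.0
```

Emit:
step_arm --commands "0 -0.09 -0.02 0 0 0 0.012;0 -0.18 -0.04 0 0 0 0.025;0 -0.27 -0.06 0 0 0 0.037;0 -0.36 -0.08 0 0 0 0.05"

```text
time_s: 23.0
eef_pos: [636.4, 35.1, 138.3]
ee_rot: [-0.0, 0.947, 0.321, -0.0]
force: [-0.3, 0.1, 0.7]
grip_width: -0.004
grip_force: 0.0
```

The force dropped to zero right where the bottom stop should be. Backing away and lifting clear.

Emit:
step_arm --commands "0 -0.8 0 0 0 0 0;0 -1.6 0 0 0 0 0;0 -1.6 0 -4 0 0 0;0 -1.6 0 -8 0 0 0;0 -1.6 0 -12 0 0 0;0 -1.6 0 -16 0 0 0;0 -1.6 0 -16 0 0 0;0 -1.6 0 -16 0 0 0"

```text
time_s: 23.67
eef_pos: [623.9, 24.8, 300.5]
ee_rot: [0.001, 0.947, 0.321, 0.002]
force: [0.3, -0.2, -0.8]
grip_width: 0.002
grip_force: 0.0
```

```bash
python3 - <<'E'
from h import *
print(sense()["time_s"],sense()["force"])
for c in("scene","wrist"):
  shoot(c,c+"9.png")
  for n in("grip_centre","drum_axis","pawl_nose","release_tab","platform_top"):
    for d in spot_point(c,n)[:1]:
      print(c,n,round(d["score"],2),np.round(d["xy"],1),atz(c,d["xy"],Z[n] if n!="platform_top" else 38).round(1))
im=cv2.imread("pics/scene9.png")[170:330,280:580];cv2.imwrite("pics/c9.png",cv2.resize(im,None,fx=2.6,fy=2.6))
E
```

```text
23.6667 [ 0.30736921 -0.19132343 -0.79608763]
scene grip_centre 0.75 [350.3 263.1] [658.8  48.4 139. ]
scene drum_axis 0.84 [373.8 249.3] [602.8 104.8 106. ]
scene pawl_nose 0.44 [338.1 265.4] [615.4  30.5  76. ]
scene release_tab 0.57 [308.9 232.5] [538.8 -24.5  97. ]
scene platform_top 0.61 [489.5 254.7] [585.3 366.4  38. ]
wrist grip_centre 0.59 [329.  159.4] [663.4  48.6 139. ]
wrist drum_axis 0.56 [241.  170.2] [605.2 102.8 106. ]
wrist pawl_nose 0.93 [312.  201.1] [615.9  31.9  76. ]
wrist release_tab 0.9 [318.3 296.7] [544.3 -30.9  97. ]
wrist platform_top 0.63 [8.4 5.7] [584.1 369.3  38. ]
```

View pics/c9.png

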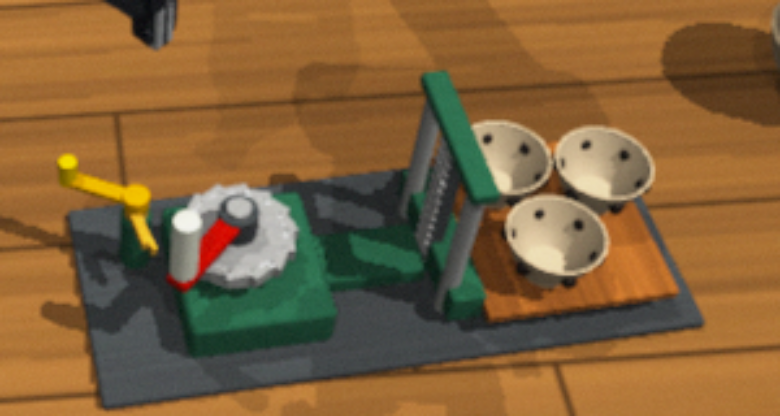

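The platform is down on its stops, with the bowls around (560,190). The crank is let go at (185,250), the pawl is clear at (150,245), the lever is over at (68,168), and the arm is away from everything.

```bash
python3 -c "
from rig import *
print(finish_job())"
```

```text
the job is handed in; nothing more can be done
None
```

The job is handed in: the platform is down on its stops after a slow, finger-led lowering, with the lever fully over, the pawl clear of the wheel and the crank let go. It took about 24 s of the 72 s allowed.

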